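Release a pot from its spring dock and stop it with the other finger

TASK

A small round pot sits in a spring-loaded dock behind a stop bar; pressing the orange release button drops the bar and the spring shoots the pot out along the open mouth. With one finger of the gripper waiting over the open floor of the mouth, close in front of the pot, press the button right down with the other finger, so that the pot pops forward and is stopped by the waiting finger before it slides away. Finish holding just like that: button kept down, pot standing upright and pressed by the spring against the other finger; do not grasp or lift anything, and leave the nozzles, the cutter ring and the spice jar alone.

Things in the scene. Friction and masses are not known exactly. Their poses are not given: they have to be found in the camera images.
- dock: Fixed aluminium dock, 227 mm long (x), 90 mm wide, with a button housing on its -y side out to y = -87 mm. Origin on the worktop under its middle; the pot is shot out along its -x, z is up. Flat floor 16 mm above the worktop, open in front of x = -30 mm to the lip at x = -114 mm. Grey spring housing, 58 mm high, at x = 76 to 112 mm. Place and yaw vary.
- pot: Loose low round pot, white and blue, 69 mm across, 41 mm high, about 0.1 kg. Origin: centre of its underside, on the dock floor. Seated at dock x = 9, y = 0 mm between guide walls (inner faces y = +-37 mm, tops 34 mm above the worktop, x = -30 to 78 mm). Its front, at dock x = -25 mm, bears on a 5 mm thick stop bar 4.5 mm above the floor.
- release (a joint): Orange release button, m: 0 up, 0.009 fully down; sprung, about 1.5 N to start, 5.5 N fully down, rises when let go. The stop bar is one piece with it and level with the floor at 0.0045: the pot goes at about 0.004 to 0.005.
- release_top (a point): Centre of the button's top (moves with it), 44 mm (dock x) by 28 mm (dock y), at dock x = -45, y = -62 mm; 38 mm above the worktop when up, 29 mm when down. The housing round it is 26 mm high. Pressing anywhere on it works.
- mouth (a point): Point on the open dock floor (16 mm above the worktop), dock x = -45, y = 0 mm: 62 mm along dock +y from the button's centre, 20 mm ahead of the pot's front. A fingertip over it, up to about 15 mm above the floor, stops the pot after 10 to 15 mm. Fingertips 62 mm apart (centres) along dock y cover button and mouth at once.
- pusher (a joint): Black spring pusher behind the pot, m: 0 back, 0.045 fully forward. Its face is 50 mm wide, 37 mm above the worktop (middle). It pushes along dock -x with 4.8 N at 0, 2.1 N at 0.045, and throws a freed pot out at once (about 0.2 s); with no finger in the way the pot goes over 45 mm and counts as lost from 42 mm.
- nozzle_a: Bystander: loose steel piping nozzle, 27 mm wide and 34 mm high, standing to the right of the button. Origin: centre of its underside.
- nozzle_b: Bystander: loose steel piping nozzle, 27 mm wide and 30 mm high, standing to the right of the dock. Origin: centre of its underside.
- cutter: Bystander: loose fluted steel cutter ring, 62 mm wide and 28 mm high, to the left of the mouth. Origin: centre of its underside.
- spice_jar: Bystander: loose spice jar with a yellow cap, 42 mm wide and 106 mm high, to the left of the dock's back. Origin: centre of its underside.

How it is judged:
By the outcome, as a careful person would: the job done as asked, in the order asked, and still so for the second after the job is handed in, while the arm keeps its last pose, push and grip.
It also fails if it takes over 32 s, if anything falls off the work surface, if the arm or the gripper's body presses on something with over 40 N, if the wrist force passes 120 N, or if a joint passes its speed limit or range.

ROBOT

A 6-joint arm with a two-finger parallel gripper is mounted at the origin on a cart in front of the work surface, level with it; the furniture and walls round the work are solid. World frame = base frame: x ahead of the robot, y to its left, z up, the work surface at z = 0. Lengths are in mm, angles in rad, forces in N, time in s.
With the tool pointing down it reaches from about 275 to 825 mm from the base axis. Payload 5.2 kg.
Tool frame: the origin (TCP) lies on the centre line of the jaws, within the pads' length; the fingertips stand 14 mm ahead of it and the grasp point (between the pads) lies 5 mm behind it; z points along the fingers, y is the line along which they close (so a half turn about z gives the same grasp; the last joint's range is limited). The gripper opens to 93 mm and grips with 3 to 60 N. Pads are 15 mm wide; open, the fingers measure 128 mm over their backs; the gripper's body (75 mm by 188 mm) begins 65 mm behind the grasp point.
Start: joints at [-1.385, 0.259, 1.535, -0, 1.348, -0.203], TCP at [208.514, -508.947, 232.653] pointing down, gripper open.
Joint ranges: [-3.14, 3.14], [-0.91, 2.08], [0.19, 2.58], [-1.22, 4.36], [0.22, 2.71], [-3.12, 3.12]. Speed limits (rad/s): [2.57, 2.57, 3.14, 3.14, 3.14, 3.14].

INTERFACE

Orientations are given as a unit quaternion [x, y, z, w].
In Python, from plant import ctrl gives the robot as it stands.
- The arm moves only by the tool advance, called after ">>>" as name(argument=value, ...) on one line, values as JSON. Schema: {"type":"object","properties":{"moves":{"type":"object","properties":{"x":{"type":"array","items":{"type":"number"},"minItems":1,"maxItems":20},"y":{"type":"array","items":{"type":"number"},"minItems":1,"maxItems":20},"z":{"type":"array","items":{"type":"number"},"minItems":1,"maxItems":20},"turn":{"type":"array","items":{"type":"number"},"minItems":1,"maxItems":20}},"additionalProperties":false,"required":["x","y","z","turn"]},"jaw":{"type":"number"},"force":{"type":"number"},"only":{"type":"string"},"quiet":{"type":"boolean"},"lines":{"type":"string"}},"required":["moves"],"additionalProperties":false}. moves is an object with one list for each field, all of the same length, 1 to 20, a row being the entries at one place: x, y, z (the shift in mm), turn (a turn about the tool's z in rad); each row shifts and turns the commanded pose from where the row before left it, along the tool's axes as they then stand; what a row does not reach is not made up. A row lasts 1/10 s, in which the tool goes at most 50 mm and 0.15 rad, less where a joint would pass 70% of its speed; a pose out of reach is approached as far as the arm can. jaw is the finger opening in mm, set as the call begins (left out keeps the last). The fingers move at their own pace and stop on an object; force is the grip in N (left out, the last holds). Time passes only in rows, so rows that do not move let the fingers close. The tool returns the time, the measured TCP pose, the force, the opening and the grip force at its end. only (a regular expression) keeps the lines of the reply that match it, lines (a string "A,B") keeps lines A to B, and quiet returns only ok. Input that does not fit is refused with a message, and nothing moves.
- ctrl.sense(): the state, without advancing time (a new reading comes with each control period).
- ctrl.camera(name): name is "side" or "top"; returns a dict with "img" (480x640x3 uint8, blue, green, red), "fx", "fy", "cx", "cy" (pixels), "R" (3x3) and "t" (3): a world point X has camera coordinates R X + t. Camera axes: x right, y down, z forward; pixel columns grow to the right and rows downward; lengths in mm; the calibration is good to about 2 mm. A picture is of the moment at which its call begins. There is no depth.
- ctrl.job_done(): hands the job in; it is judged then, once.
The state is a dict: "time_s": time; "joint_positions": joint angles; "joint_velocities": joint speeds; "joint_torque": joint torques, N m; "tool_pos": TCP position; "tcp_rot": TCP orientation; "wrist_force": force on the tool from outside, world axes, zero at the start; "torque": the same for the moment, N m; "finger_gap": finger opening in mm; "grip_force": force on a finger pad.
Only numpy, scipy, OpenCV 4.12 (cv2) and the standard library are available. Lean on these libraries where they do the work, as an engineer would, in place of code of your own. Each camera call takes 0.05 s, during which the arm holds its last target. There are 200 camera calls.

## Working session

There is one attempt and no reset: what is moved stays moved. The work goes in short steps, Python scripts to look and compute and a tool call to move; the robot and the scene stay as the last step left them, time stands still between calls to the robot, and variables do not carry over. Pictures are saved under pics/ and viewed, at most 10 in all, crops included, and the job is handed in when it is done.

```bash
ls; mkdir -p pics
```

Run:
```python
from plant import ctrl
import cv2,numpy as np
for n in("top","side"):
    c=ctrl.camera(n);cv2.imwrite(f"pics/{n}0.png",c["img"]);np.savez(f"{n}0.npz",**c)
    print(n,c["fx"],c["cx"],c["cy"],np.round(-np.array(c["R"]).T@c["t"]),np.round(c["R"],2).tolist())
s=ctrl.sense();print(s)
```

```text
pics
plant.py
top 494.5577754547265 320.5202162143721 240.67446740372768 [391. -13. 930.] [[0.02, -1.0, 0.0], [-0.97, -0.02, -0.23], [0.23, 0.0, -0.97]]
side 461.9227241404418 315.4908177524971 240.2748021507529 [ 830. -765.  724.] [[0.96, 0.29, -0.01], [0.18, -0.61, -0.77], [-0.23, 0.74, -0.64]]
{'time_s': 0.1, 'joint_positions': array([-1.38476232e+00,  2.59243459e-01,  1.53593289e+00,  9.13119262e-06,
        1.34799738e+00, -2.02797950e-01]), 'joint_velocities': array([ 0.00083704, -0.00025312, -0.00327934, -0.0008528 , -0.00118489,
       -0.00029812]), 'joint_torque': array([ 3.26358590e-03, -4.38207793e+01, -2.84644639e+01,  7.22512160e-02,
        3.62031616e-02, -4.43862768e-05]), 'tool_pos': array([ 208.4501482 , -508.48230289,  231.93152439]), 'tcp_rot': array([ 9.81160555e-01,  1.93192494e-01,  1.10779888e-05, -7.90473593e-04]), 'wrist_force': array([ 0.43699623,  0.12505774, -0.12785798]), 'torque': array([0.01459424, 0.03266223, 0.02451137]), 'grip_force': 0.0, 'finger_gap': 92.89140339022683}
```

View pics/top0.png

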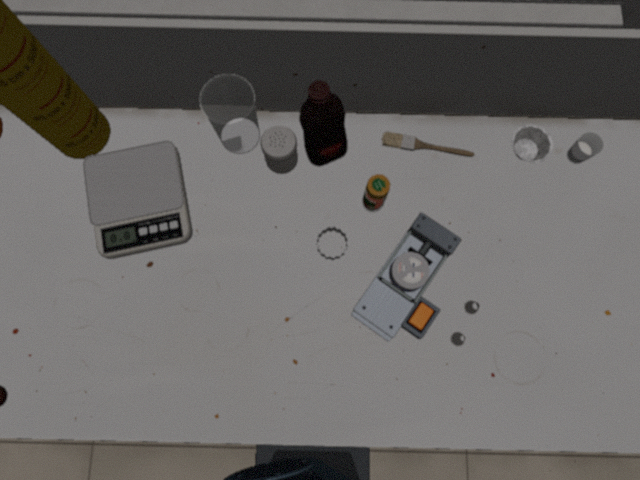

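View pics/side0.png

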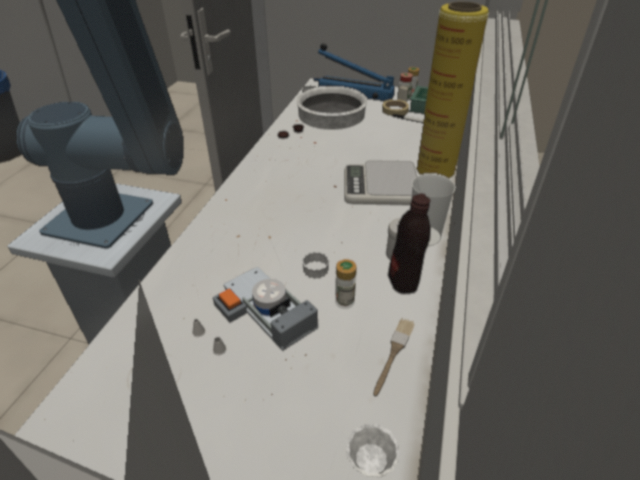

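The top view shows the button at about (422,316), the pot at (410,270), the lip end near (372,320), the spring housing at (437,232) and the nozzles at (472,306) and (458,339). In the side view the button is at about (230,298) and the pot at (270,292). Next I'll measure the button and dock in both views.

Create h.py:
```python
import cv2,numpy as np
def load(n,i=0): return dict(np.load(f"{n}{i}.npz"))
def ray(c,u,v,z):
    C=-c["R"].T@c["t"];d=c["R"].T@np.array([(u-c["cx"])/c["fx"],(v-c["cy"])/c["fy"],1]);return C+d*(z-C[2])/d[2]
def proj(c,X):
    p=c["R"]@np.array(X)+c["t"];return np.array([c["fx"]*p[0]/p[2]+c["cx"],c["fy"]*p[1]/p[2]+c["cy"]])
def orange(c,box):
    u0,v0,u1,v1=box;h=cv2.cvtColor(c["img"],cv2.COLOR_BGR2HSV)
    m=cv2.inRange(h,(5,150,90),(22,255,255));k=np.zeros_like(m);k[v0:v1,u0:u1]=m[v0:v1,u0:u1];return k
```

Run:
```python
from h import *
B={"top":(395,290,450,345),"side":(205,280,250,320)}
for n in B:
    c=load(n);m=orange(c,B[n]);k=cv2.findContours(m,0,1)[0];k=max(k,key=cv2.contourArea)
    pts=np.array([ray(c,*p[0],38)[:2] for p in k],np.float32)
    r=cv2.minAreaRect(pts);print(n,cv2.contourArea(k),r)
c=load("top");g=cv2.resize(c["img"][200:350,330:490],None,fx=5,fy=5,interpolation=2)[:600*1][:750];cv2.imwrite("pics/crop.png",cv2.resize(g,(640,600)))
s=load("side");cv2.imwrite("pics/crops.png",cv2.resize(s["img"][250:360,180:330],(750,550),interpolation=2))
```

```text
top 338.5 ((468.10479736328125, -194.3269805908203), (27.215946197509766, 43.24711990356445), 55.43472671508789)
side 191.5 ((470.9759216308594, -199.6953125), (27.103683471679688, 46.624935150146484), 54.26506423950195)
```

View pics/crop.png

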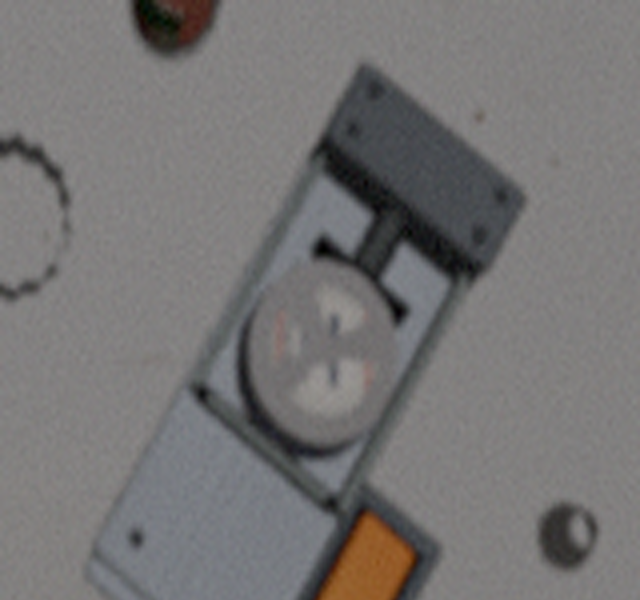

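View pics/crops.png

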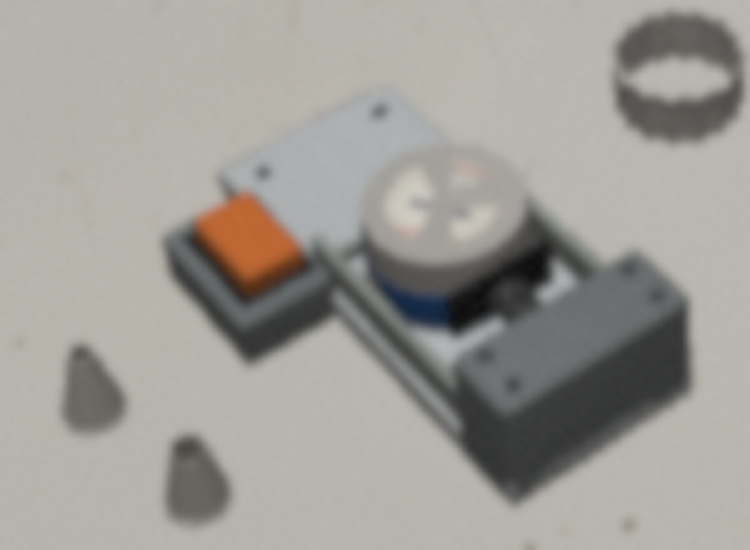

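The top crop (4x in u, 5x in v) gives the spring housing's back corners at full-image (421.3,213) and (461.3,240), the pot top's centre near (409.5,270), and the stop bar's ends at about (380,278) and (414.5,301). The side crop confirms the button is up, the bar is in front of the pot, and the nozzles stand on the housing's -y side.

Run:
```python
from h import *
c=load("top");s=load("side")
pts={"hbL":(421.3,213,58,112,45),"hbR":(461.3,240,58,112,-45),"pot":(409.5,270.2,57,9,0),"barL":(380,278,20.5,-30,37),"barR":(414.5,301,20.5,-30,-37),"btn":None}
W=[];D=[]
for k,p in pts.items():
    if p is None: w=np.array([468.1,-194.3]);d=(-45,-62)
    else: w=ray(c,*p[:3])[:2];d=p[3:]
    W.append(w);D.append(d)
# side: housing corners at z=58 ; crop scale 5
for u,v,d in((635,250,(112,45)),(690,300,(112,45)),(510,418,(112,-45)),):
    pass
W=np.array(W);D=np.array(D,float)
Dm=D-D.mean(0);Wm=W-W.mean(0)
z=np.sum((Wm[:,0]+1j*Wm[:,1])*np.conj(Dm[:,0]+1j*Dm[:,1]));a=np.angle(z)
R=np.array([[np.cos(a),-np.sin(a)],[np.sin(a),np.cos(a)]]);t=W.mean(0)-R@D.mean(0)
print("yaw",a,"org",t);print(np.c_[W,W-(D@R.T+t)].round(1))
f=lambda x,y,zz:np.r_[R@[x,y]+t,zz]
for n,q in(("hc",(76,-45,58)),("hbR",(112,-45,58)),("hbL",(112,45,58)),("btn",(-45,-62,38)),("pot",(9,0,57)),("mouth",(-45,0,16)),("lipR",(-114,-45,16)),("lipL",(-114,45,16))):
    w=f(*q);p=proj(s,w);print(n,w.round(1),"side crop",((p-[180,250])*5).round(),"top",proj(c,w).round(1))
for u,v in((472,306),(458,339)):
    w=ray(c,u,v,20)[:2];print("nozzle",w,R.T@(w-t))
w=ray(c,332,243,14)[:2];print("cutter",w,R.T@(w-t))
```

```text
yaw -0.5994606833798182 org [ 539.1204763  -169.20151104]
[[ 6.535e+02 -1.954e+02 -3.500e+00 -1.000e-01]
 [ 6.042e+02 -2.668e+02 -2.000e+00  2.800e+00]
 [ 5.466e+02 -1.719e+02  1.000e-01  2.300e+00]
 [ 5.371e+02 -1.235e+02  1.900e+00 -1.800e+00]
 [ 4.959e+02 -1.867e+02  2.400e+00 -3.900e+00]
 [ 4.681e+02 -1.943e+02  1.100e+00  7.000e-01]]
hc [ 576.5 -249.2   58. ] side crop [439. 355.] top [452.2 254.7]
hbR [ 606.2 -269.5   58. ] side crop [495. 414.] top [462.8 239. ]
hbL [ 657.  -195.2   58. ] side crop [687. 296.] top [421.2 211.2]
btn [ 467. -195.   38.] side crop [239. 230.] top [421.3 316.2]
pot [ 546.6 -174.3   57. ] side crop [437. 201.] top [410.8 270.3]
mouth [ 502.  -143.8   16. ] side crop [372. 198.] top [390.8 297.5]
lipR [ 419.6 -142.    16. ] side crop [198. 157.] top [390.2 342.9]
lipL [470.4 -67.7  16. ] side crop [372.  68.] top [349.5 313.7]
nozzle [ 489.28328203 -292.21517575] [  28.25639244 -129.68301324]
nozzle [ 429.17172707 -264.07037748] [ -37.25333123 -140.360317  ]
cutter [603.19547509 -33.335995  ] [-23.75207077 148.32694648]
```

Both views agree to about 3 mm. I'm using yaw -0.60 and a tool centre target of about (484.5, -169.5). I'll move above it with the opening at 44.5 mm, which is 62 mm minus the 17.5 mm finger thickness.

>>> advance(moves={"x":[20,38,38,38,38,38,38,38,38,38,20,0,0,0,0,0,0,0,0,0],"y":[-11,-21,-21,-21,-21,-21,-21,-21,-21,-21,-11,0,0,0,0,0,0,0,0,0],"z":[0,0,0,0,0,0,0,0,0,0,0,18,18,18,18,18,18,18,0,0],"turn":[0,0,0,0,0,0,0,0,0,0,0,0.141,0.141,0.141,0.141,0.141,0.141,0.141,0,0]}, jaw=44.5)

```text
time_s: 2.1
tool_pos: [481.8, -168.7, 106.6]
tcp_rot: [0.956, -0.293, -0.001, -0.0]
wrist_force: [0.7, 0.6, -0.3]
finger_gap: 44.4
grip_force: 0.0
```

Add to h.py:
```python
YAW=-0.60;RD=np.array([[np.cos(YAW),-np.sin(YAW)],[np.sin(YAW),np.cos(YAW)]]);O=np.array([539.4,-169.2])
def state(ctrl):
    from scipy.spatial.transform import Rotation as Ro
    s=ctrl.sense();R=Ro.from_quat(s["tcp_rot"]).as_matrix();p=s["tool_pos"]
    T=np.r_[RD@[-45,-31]+O,p[2]]
    print("t",s["time_s"],"pos",p.round(1),"toolx yaw",np.arctan2(R[1,0],R[0,0]),"zax",R[:,2].round(3),"gap",s["finger_gap"],"F",s["wrist_force"].round(1),"dock",(RD.T@(p[:2]-O)).round(1),"tool delta",(R.T@(T-p)).round(1));return s,R
```

Run:
```python
from h import *
from plant import ctrl
s,R=state(ctrl);p=s["tool_pos"]
for n in("top","side"):
    c=ctrl.camera(n);np.savez(f"{n}1.npz",**c)
    for y in(31,-31):print(n,proj(c,p+R@[0,y,14]).round(1))
a=load("top",1)["img"][200:360,330:490];b=load("side",1)["img"][200:360,170:330]
cv2.imwrite("pics/c1.png",np.hstack([cv2.resize(x,(400,400),interpolation=2) for x in(a,b)]))
```

```text
t 2.1 pos [ 481.8 -168.7  106.6] toolx yaw -0.5943525210285052 zax [-0.001  0.001 -1.   ] gap 44.42941247428081 F [ 0.7  0.6 -0.3] dock [-47.8 -32.1] tool delta [ 2.8 -1.1 -0. ]
top [427.6 315.1]
top [396.7 293.8]
side [223.2 276.3]
side [249.8 262.6]
```

View pics/c1.png

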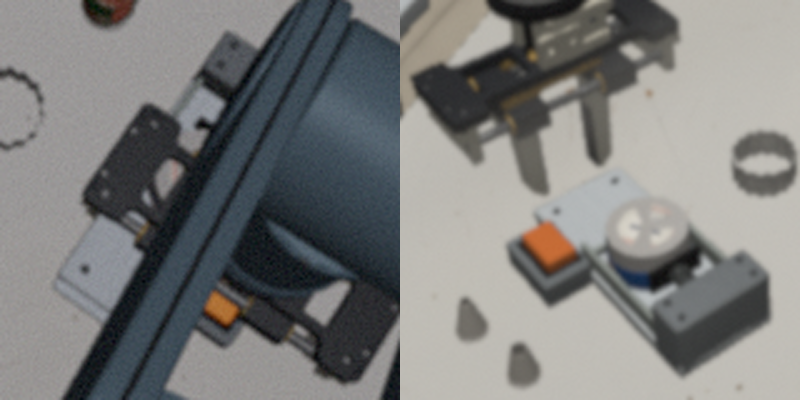

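The tips appear where predicted: the side crop shows them at (537,190) and (600,163), against (533,191) and (600,157) computed. Now I'll correct by (+2.8, -1.1) mm and go down to just above the button.

>>> advance(moves={"x":[1.4,1.4,0,0,0,0,0,0],"y":[-0.5,-0.6,0,0,0,0,0,0],"z":[10,12,12,8,4,0,0,0],"turn":[0.003,0.003,0,0,0,0,0,0]})

```text
time_s: 3.0
tool_pos: [485.3, -169.7, 61.0]
tcp_rot: [0.955, -0.298, 0.0, 0.0]
wrist_force: [-0.3, -0.2, 1.6]
finger_gap: 44.5
grip_force: 0.0
```

Run:
```python
from h import *
from plant import ctrl
s,R=state(ctrl)
c=ctrl.camera("side")
cv2.imwrite("pics/c2.png",cv2.resize(c["img"][250:350,180:330],(800,533),interpolation=2))
```

```text
t 3.0 pos [ 485.3 -169.7   61. ] toolx yaw -0.6042105929801894 zax [ 0.001 -0.    -1.   ] gap 44.5471034194733 F [-0.3 -0.2  1.6] dock [-44.4 -31. ] tool delta [-0.6 -0.  -0. ]
```

View pics/c2.png

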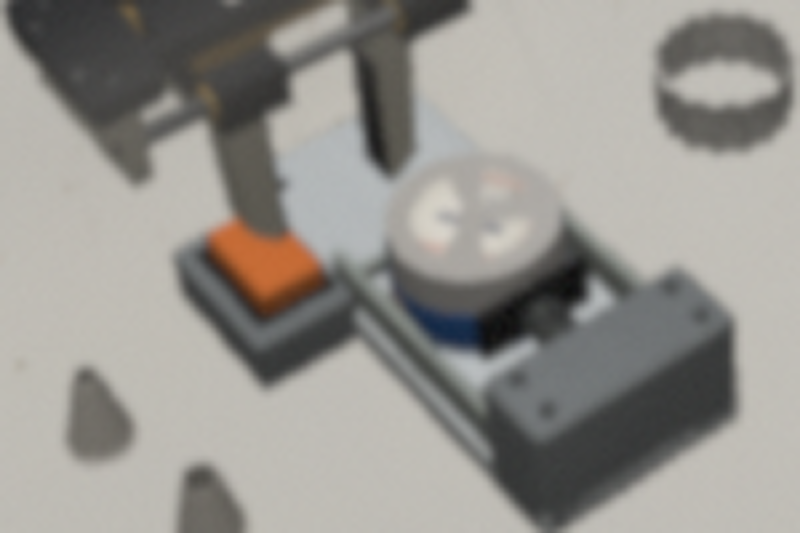

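The fingers hover correctly: one over the button with its tip at about (270,235), the other over the mouth floor at (392,175), ahead of the pot. Now I'll press.

>>> advance(moves={"x":[0,0,0,0,0,0,0,0,0,0],"y":[0,0,0,0,0,0,0,0,0,0],"z":[5,4,3,3,3,1,0,0,0,0],"turn":[0,0,0,0,0,0,0,0,0,0]})

```text
time_s: 4.05
tool_pos: [485.0, -169.6, 43.0]
tcp_rot: [0.955, -0.297, 0.0, 0.0]
wrist_force: [-3.2, 1.9, 16.3]
finger_gap: 44.6
grip_force: 10.0
```

Run:
```python
from h import *
from plant import ctrl
s,R=state(ctrl)
```

```text
t 4.05 pos [ 485.  -169.6   43. ] toolx yaw -0.603471225119746 zax [ 0.    -0.001 -1.   ] gap 44.56810372238899 F [-3.2  1.9 16.3] dock [-44.7 -31. ] tool delta [-0.3 -0.  -0. ]
```

TCP z of 43 puts the tip at 29 mm, so the button is fully down. The 3.7 N along dock -x matches the pot being pressed against the finger. One last look before handing in.

>>> advance(moves={"x":[0,0,0,0,0],"y":[0,0,0,0,0],"z":[0,0,0,0,0],"turn":[0,0,0,0,0]})

```text
time_s: 4.55
tool_pos: [485.0, -169.6, 43.0]
tcp_rot: [0.955, -0.297, 0.0, 0.0]
wrist_force: [-4.1, 3.0, 16.6]
finger_gap: 44.7
grip_force: 10.0
```

Run:
```python
from plant import ctrl
import cv2
c=ctrl.camera("side")
cv2.imwrite("pics/c3.png",cv2.resize(c["img"][250:350,180:330],(800,533),interpolation=2))
```

```text
(no output)
```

View pics/c3.png

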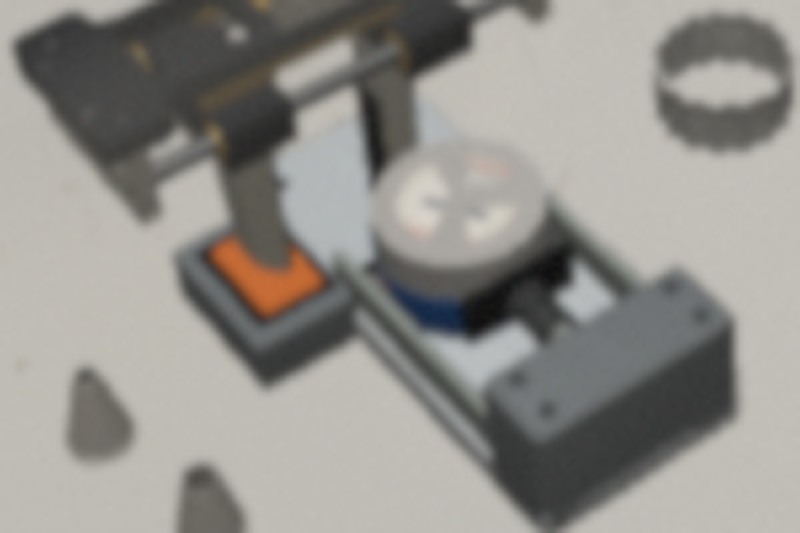

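The button is down under one finger at (270,270). The pot has moved forward, its top centre going from about (475,220) to (458,205), and it stands upright against the other finger with the pusher behind it; the nozzles and cutter ring in view haven't moved.

```bash
python3 -c "
from plant import ctrl
print(ctrl.job_done())"
```

```text
the job is handed in; nothing more can be done
None
```

The job is handed in with the button held fully down by one finger and the pot upright, pressed by the spring (about 4–5 N) against the other finger over the mouth, after about 4.6 s; the judge's verdict wasn't shown.

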